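# Put the shadow boards in order

## Robot

A 7-joint arm with a two-finger parallel gripper is mounted at the origin on a cart in front of the work surface, level with it; the furniture and walls round the work are solid. World frame = base frame: x ahead of the robot, y to its left, z up, the work surface at z = 0. Lengths are in m, angles in degrees, forces in N, time in s.
With the tool pointing down it reaches from about 0.35 to 0.9 m from the base axis. Payload 8.1 kg.
Tool frame: the origin (TCP) lies midway between the tips of the shut fingers; the grasp point (between the pads) lies ctrl.grip_depth behind it (ctrl.grip_depth is the distance from the TCP to the grasp point, in m); z points along the fingers, y is the line along which they close (so a half turn about z gives the same grasp; the last joint's range is limited). The gripper opens to 92 mm and grips with 3 to 60 N. Pads are 19 mm wide; open, the fingers measure 130 mm over their backs; the gripper's body (75 mm by 190 mm) begins 47 mm behind the grasp point.
Start: joints at [63.277, 24.895, 1.432, 90.138, -0.665, 64.973, -4.303], TCP at [0.222, -0.584, 0.227] pointing down, gripper open.
Joint ranges: [-149.89, 149.89], [-25.12, 119.58], [-72.63, 75.52], [4.76, 147.25], [-75.54, 255.54], [6.69, 114.76], [-157.13, 157.13]. Speed limits (degrees/s): [127.2, 127.2, 172.46, 172.46, 180, 180, 180].

## Interface

Orientations are given as a 3x3 rotation matrix whose columns are the frame's x, y, z axes.
In Python, from rig import get_state, eyes, ctrl gives the robot as it stands.
- The arm moves only by the tool move_arm, never from a script. Its argument "plan" is a list of rows, each a list of 7 numbers: the shift along the tool's x, y, z in cm, then the turn, a rotation vector about the tool's x, y, z in rad, then the closure in counts, from 0 (fully open) to 255 (shut). A call has 1 to 20 rows; each row is the pose to reach, as a shift and turn from the pose commanded when the call began, along the tool's axes at that moment; what a row does not reach only later rows make up. A row lasts 1/8 s, in which the tool goes at most 62.5 mm and 10.7 degrees, less where a joint would pass 70% of its speed; a pose out of reach is approached as far as the arm can. A call with a gripper value outside its range is refused whole. The fingers move at their own pace and stop on an object; "squeeze" is the grip in N (left out, the last holds). Time passes only in rows, so rows that repeat a pose let the fingers close. It gives the time, the measured TCP pose, the force, the opening and the grip force at its end, in the units of the state.
- get_state(): the state, without advancing time (a new reading comes with each control period).
- eyes.capture(name): name is "scene" or "side" or "wrist"; returns a dict with "img" (384x512x3 uint8, red, green, blue), "K" (3x3 intrinsics, pixels), "k1" (the pictures are not rectified: a ray, as slopes to the right and down, at radius r is drawn at 1 + k1 r^2 times it, then the intrinsics apply), "world_from_camera" (4x4, takes a point from camera to world coordinates); the wrist camera has in their place "tool_from_camera" (4x4, takes a point from camera to tool coordinates, whose origin is the TCP and whose axes are the flange's). Camera axes: x right, y up, looking along -z (the intrinsics and any distortion apply to the point x, -y, -z); pixel columns grow to the right and rows downward; lengths in m; the calibration is good to about 2 mm. A picture is of the moment at which its call begins: read the wrist's pose just before it. There is no depth.
- ctrl.finish_job(): hands the job in; it is judged then, once.
Trained networks look in a picture, given as the dict that the camera call returned (one of the last four; its "shot" number tells which), for a name from the list of things; names that differ only in an ending like _2 or _b are one class to them, and where a whole thing is asked for, a point or a joint stands for the part that bears it (a point fixed in the world has none). Each returns a list of dicts, best first, with "score" (0 to 1); they miss things now and then, are a little off and sometimes report something else, mostly with a low value. They report only what shows in the picture. A call takes as long as a camera call. They do not tell look-alikes from the thing itself.
- eyes.search_frame(picture, target): "box" ([centre column, centre row, width, height] in pixels, round what is visible of it).
- eyes.masks_of(picture, target): "mask" (384x512 bool, what is visible of it) and "box" ([centre column, centre row, width, height] in pixels, round what is visible of it).
- eyes.landmark_of(picture, target): "point" ([column, row] in pixels: a listed point, or the origin of a listed thing).
The state is a dict: "time": time; "joints": joint angles; "qvel": joint speeds; "tau": joint torques, N m; "ee_pos": TCP position; "eef_rot": TCP orientation; "force": force on the tool from outside, world axes, zero at the start; "wrist_torque": the same for the moment, N m; "width": finger opening in m; "grasp_force": force on a finger pad.
Only numpy, scipy, OpenCV 4.12 (cv2) and the standard library are available. Lean on these libraries where they do the work, as an engineer would, in place of code of your own. Each camera call takes 0.05 s, during which the arm holds its last target. There are 200 camera calls.

## Task

The wedge, the cutter, the clamp knob and the ink jar each lie on one of the others' shadow boards. Sort them out so that each rests flat (the jar upright) on its own white silhouette, centred on it and, for the wedge and the cutter, lined up with it, thin end over thin end and blade over blade; the blank board at the left is free for parking a thing meanwhile.

Things in the scene. Friction and masses are not known exactly. Their poses are not given: they have to be found in the camera images.
- wedge_mid (a point): Wooden wedge lying flat, 22 mm high all along, 90 mm long; seen from above it tapers from 30 mm wide to 6.5 mm (one long side runs along y, the one on +x closes in at 15 degrees). Point: its centre of mass, mid-width, 11 mm up, 35 mm from the thick end and 55 mm from the thin end; it is 21 mm wide there. y runs towards the thick end, z is up. Loose; about 40 g.
- cutter_knife_mid (a point): Snap-off cutter lying flat: dark grey handle 150 x 22 x 14 mm with a thin blade sticking out 25 mm. Point: centre of the handle, 7 mm above its underside; y runs along the handle away from the blade, whose tip is 100 mm off towards -y; z is up. A thumb slide, 4 mm high, lies on top 10 to 30 mm off on the blade's side. Loose; about 60 g.
- knob_mid (a point): Black clamp knob with seven lobes, about 47 mm across (42 over the hub) x 27 mm high, lying flat. The point is at its centre, half-way up (13.5 mm above its underside); z is up. Loose; about 50 g.
- jar_mid (a point): Small closed ink jar with a red screw lid, 62 mm high; the white body is 62 mm across, the lid (the top 12 mm) 67 mm. Stands upright. The point is on its axis, half-way up (31 mm above its underside); z is up. Loose; about 120 g.
- wedge_board_mark (a point): Wedge's board: a fixed grey board, 200 x 90 x 6 mm, on the table, long along its x axis (roughly away from the robot); a white silhouette of the wedge is inlaid in it, 94 mm along x, tapering from 34 mm wide to 10 mm at its +x end. The point is where wedge_mid belongs, on the board's top face; the wedge's thin end then points to the board's +x.
- knob_board_mark (a point): Knob's board: a fixed grey board, 200 x 90 x 6 mm, on the table, long along its x axis (roughly away from the robot); a white seven-lobed disc, 53 mm across, is inlaid in it. The point is at the disc's centre, on the board's top face. The knob may be turned any way.
- jar_board_mark (a point): Jar's board: a fixed grey board, 200 x 90 x 6 mm, on the table, long along its x axis (roughly away from the robot); a white plain round disc, 72 mm across, is inlaid in it. The point is at the disc's centre, on the board's top face.
- blank_board: Blank board: a fixed grey plastic board with no silhouette, 110 x 100 x 6 mm, free at the start, for parking a thing for a while. Origin at the centre of its underside on the table (its top face 6 mm higher), z up.
- cutter_board_mark (a point): Cutter's board: a fixed grey board, 200 x 90 x 6 mm, on the table, long along its x axis (roughly away from the robot); a white silhouette of the cutter is inlaid in it: a bar 153 x 25 mm along x with a narrow 25 x 12 mm tongue for the blade at its +x end. The point is at the centre of the bar, where the handle's centre belongs, on the board's top face.
There are look-alikes about, which are no part of the job. Leave any green look-alike of the part that bears wedge_mid alone.

How it is judged:
By the outcome, as a careful person would: the job done as asked, in the order asked, and still so for the second after the job is handed in, with the robot touching nothing.
It also fails if it takes over 144 s, if anything falls off the work surface, if the arm or the gripper's body presses on something with over 40 N, if the wrist force passes 120 N, or if a joint passes its speed limit or range.

## Working session

There is one attempt and no reset: what is moved stays moved. The work goes in short steps, Python scripts to look and compute and a tool call to move; the robot and the scene stay as the last step left them, time stands still between calls to the robot, and variables do not carry over. Pictures are saved under pics/ and viewed, at most 15 in all, crops included, and the job is handed in when it is done.

Besides the shell and the picture viewer there is one more tool, called as a command line: name --pt "numbers of a row" for each row, then --argument value for the rest. move_arm: Moves the arm, as the interface text tells. Its arguments: {"type":"object","properties":{"plan":{"type":"array"},"squeeze":{"type":"number"}},"required":["plan"]}

```bash
mkdir -p pics; ls; cat > h.py <<'E'
import numpy as np,cv2
from rig import get_state,eyes,ctrl
np.set_printoptions(precision=4,suppress=True)
def save(c,n): cv2.imwrite('pics/'+n+'.png',c['img'][:,:,::-1])
def wfc(c,s=None):
    if 'world_from_camera' in c: return np.array(c['world_from_camera'])
    T=np.eye(4);T[:3,:3]=s['eef_rot'];T[:3,3]=s['ee_pos'];return T@np.array(c['tool_from_camera'])
def px2w(c,p,z,s=None):
    p=np.atleast_2d(np.asarray(p,float));T=wfc(c,s);K=np.array(c['K'])
    D=np.array([c['k1'],0,0,0],float)
    u=cv2.undistortPoints(p.reshape(-1,1,2),K,D).reshape(-1,2)
    d=np.c_[u[:,0],-u[:,1],-np.ones(len(u))]@T[:3,:3].T;o=T[:3,3]
    return o+d*((z-o[2])/d[:,2])[:,None]
E
python3 - <<'E'
from h import *
s=get_state();print(s['time'],s['ee_pos'],s['eef_rot'],s['width'],ctrl.grip_depth)
for n in ('scene','side','wrist'):
    c=eyes.capture(n);save(c,n+'0');print(n,c['K'][0],c['k1'],wfc(c,s))
    if n=='wrist':continue
    for t,z in [('wedge_mid',.017),('cutter_knife_mid',.013),('knob_mid',.0195),('jar_mid',.037),('wedge_board_mark',.006),('knob_board_mark',.006),('jar_board_mark',.006),('cutter_board_mark',.006),('blank_board',0)]:
        for r in eyes.landmark_of(c,t)[:3]: print(t,np.array(r['point']),round(r['score'],2),px2w(c,r['point'],z,s)[0])
E
```

```text
pics
0.0 [ 0.2222 -0.5836  0.2259] [[ 0.9346  0.3558 -0.0007]
 [ 0.3558 -0.9346  0.0014]
 [-0.0002 -0.0016 -1.    ]] 0.09176213129493552 0.0188
scene [488.1279   0.     253.7262] -0.03948534956237039 [[-0.7355  0.336  -0.5884 -0.3283]
 [-0.6775 -0.3545  0.6445  0.8416]
 [ 0.008   0.8726  0.4883  0.7262]
 [ 0.      0.      0.      1.    ]]
wedge_mid [277.7 218.5] 0.69 [ 0.3717 -0.0219  0.017 ]
wedge_mid [267.2 176. ] 0.45 [ 0.5552 -0.188   0.017 ]
wedge_mid [296.9 154.2] 0.43 [ 0.5876 -0.3793  0.017 ]
cutter_knife_mid [228.6 193. ] 0.87 [ 0.5714 -0.0338  0.013 ]
cutter_knife_mid [228.8 193.4] 0.36 [ 0.5693 -0.0325  0.013 ]
knob_mid [194.2 212.2] 0.44 [0.556  0.1138 0.0195]
knob_mid [231.4 194. ] 0.37 [ 0.5531 -0.0273  0.0195]
jar_mid [259.7 167.6] 0.64 [ 0.585  -0.1856  0.037 ]
wedge_board_mark [262.2 179.6] 0.89 [ 0.5642 -0.1748  0.006 ]
knob_board_mark [226.7 192.6] 0.64 [ 0.5861 -0.0402  0.006 ]
cutter_board_mark [196.1 215. ] 0.78 [0.5581 0.106  0.006 ]
blank_board [169.8 260.4] 0.66 [0.4568 0.2805 0.    ]
side [480.5098   0.     256.7708] -0.1852498940764932 [[-0.9997  0.0018  0.
[... 247 characters left out ...]
[222.8 193.9] 0.62 [ 0.5585 -0.0162  0.013 ]
knob_mid [213.8 222. ] 0.58 [0.5728 0.1283 0.0195]
jar_mid [216.1 153.5] 0.64 [ 0.5855 -0.2143  0.037 ]
wedge_board_mark [222.8 168.2] 0.89 [ 0.5655 -0.1814  0.006 ]
wedge_board_mark [269.7 267.6] 0.3 [0.4532 0.2791 0.006 ]
knob_board_mark [215.5 191.5] 0.88 [ 0.5785 -0.0419  0.006 ]
jar_board_mark [219.4 145.4] 0.75 [ 0.5831 -0.3481  0.006 ]
cutter_board_mark [221.9 223.8] 0.66 [0.5554 0.1143 0.006 ]
blank_board [269.5 270.3] 0.78 [0.4534 0.2801 0.    ]
wrist [289.4114   0.     257.7688] 0.019878437775739746 [[ 0.3562  0.9009  0.2479  0.2877]
 [-0.9344  0.3437  0.0936 -0.5587]
 [-0.0009 -0.265   0.9643  0.3843]
 [ 0.      0.      0.      1.    ]]
```

View pics/scene0.png

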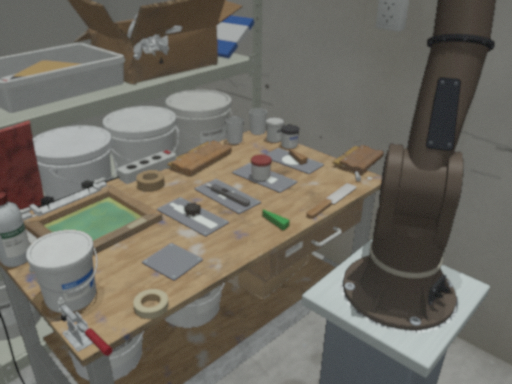

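View pics/side0.png

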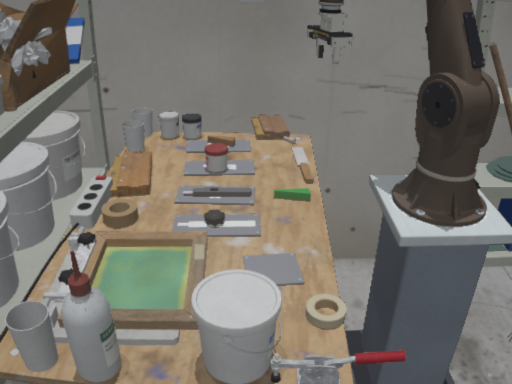

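The pictures show the wedge (brown) on the jar board, the jar on the wedge board, the cutter on the knob board and the knob on the cutter board. The green look-alike is near (0.37, -0.02) and the blank board near (0.455, 0.28). Next I'll move the wrist camera above the boards.

move_arm --pt "47.9 -33.6 -10 0 0 0.364 0" --pt "47.9 -33.6 -10 0 0 0.364 0" --pt "47.9 -33.6 -10 0 0 0.364 0" --pt "47.9 -33.6 -10 0 0 0.364 0" --pt "47.9 -33.6 -10 0 0 0.364 0" --pt "47.9 -33.6 -10 0 0 0.364 0" --pt "47.9 -33.6 -10 0 0 0.364 0" --pt "47.9 -33.6 -10 0 0 0.364 0" --pt "47.9 -33.6 -10 0 0 0.364 0" --pt "47.9 -33.6 -10 0 0 0.364 0" --pt "47.9 -33.6 -10 0 0 0.364 0" --pt "47.9 -33.6 -10 0 0 0.364 0" --pt "47.9 -33.6 -10 0 0 0.364 0" --pt "47.9 -33.6 -10 0 0 0.364 0" --pt "47.9 -33.6 -10 0 0 0.364 0" --pt "47.9 -33.6 -10 0 0 0.364 0"

```text
time: 3.05
ee_pos: [0.5504, -0.0999, 0.3268]
eef_rot: [[1.0, -0.001, 0.0], [-0.001, -1.0, -0.0], [0.0, 0.0, -1.0]]
force: [0.2, -0.2, -1.5]
width: 0.0918
grasp_force: 0.0
```

```bash
cat >> h.py <<'E'
Z=dict(wedge_mid=.017,cutter_knife_mid=.013,knob_mid=.0195,jar_mid=.037,wedge_board_mark=.006,knob_board_mark=.006,jar_board_mark=.006,cutter_board_mark=.006,blank_board=0)
def look(name,targets=Z,cam='wrist'):
    s=get_state();c=eyes.capture(cam);save(c,name)
    print(s['time'],s['ee_pos'],s['eef_rot'][0],s['joints'],s['width'])
    for t in targets:
        for r in eyes.landmark_of(c,t)[:3]: print(t,np.array(r['point']),round(r['score'],2),px2w(c,r['point'],Z[t],s)[0])
    return s,c
E
python3 -c "
from h import *
look('w1')"
```

```text
3.05 [ 0.5504 -0.0999  0.3268] [ 1.     -0.0006  0.0001] [ 12.723   15.6236 -10.3547  89.6971   2.8783  74.9362 -88.0411] 0.09176726243852108
wedge_mid [421.  141.6] 0.7 [ 0.5716 -0.3608  0.017 ]
wedge_mid [215.1 254.5] 0.58 [ 0.3724 -0.0244  0.017 ]
cutter_knife_mid [212.8 146.9] 0.84 [ 0.5632 -0.0275  0.013 ]
cutter_knife_mid [315.9 133. ] 0.24 [ 0.5853 -0.1937  0.013 ]
knob_mid [124.5 142. ] 0.66 [0.5715 0.1111 0.0195]
jar_mid [313.3 136.4] 0.64 [ 0.582  -0.1853  0.037 ]
wedge_board_mark [313.8 141.7] 0.98 [ 0.5708 -0.1924  0.006 ]
knob_board_mark [214.3 135.3] 0.92 [ 0.5812 -0.0297  0.006 ]
jar_board_mark [416.2 132.1] 0.78 [ 0.5857 -0.357   0.006 ]
cutter_board_mark [131.1 149.7] 0.7 [0.5576 0.108  0.006 ]
cutter_board_mark [216.6 136.9] 0.32 [ 0.5786 -0.0333  0.006 ]
blank_board [ 41.6 213.1] 0.84 [ 0.4451  0.2792 -0.    ]
```

View pics/w1.png

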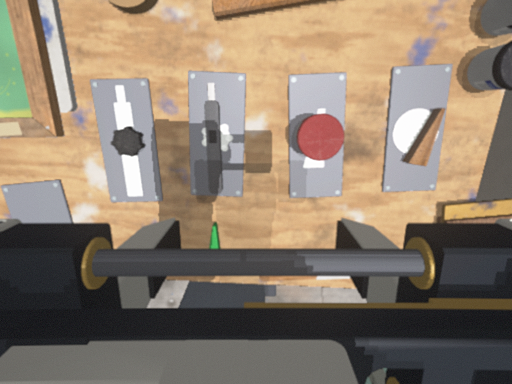

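The view is clear: from left to right lie the knob at (128,140), the cutter at (212,145), the jar at (320,137) and the wedge at (424,140). The blank board is at (40,213). I'll hover over the knob next.

move_arm --pt "0 -21.1 10 0 0 0 0" --pt "0 -21.1 10 0 0 0 0" --pt "0 -21.1 10 0 0 0 0" --pt "0 -21.1 10 0 0 0 0" --pt "0 -21.1 10 0 0 0 0" --pt "0 -21.1 10 0 0 0 0" --pt "0 -21.1 10 0 0 0 0" --pt "0 -21.1 10 0 0 0 0"

```text
time: 4.55
ee_pos: [0.551, 0.1102, 0.2272]
eef_rot: [[1.0, -0.002, 0.001], [-0.002, -1.0, -0.0], [0.001, 0.0, -1.0]]
force: [0.0, -0.7, -0.6]
width: 0.0919
grasp_force: 0.0
```

```bash
cat >> h.py <<'E'
def blobs(c,s,m,z,minA=300):
    n,l,st,ce=cv2.connectedComponentsWithStats(m.astype(np.uint8))
    for i in range(1,n):
        if st[i,4]<minA: continue
        cs,_=cv2.findContours((l==i).astype(np.uint8),cv2.RETR_EXTERNAL,cv2.CHAIN_APPROX_NONE)
        w=px2w(c,cs[0].reshape(-1,2),z,s)[:,:2]
        (r,wh,a)=cv2.minAreaRect((w*1000).astype(np.float32))
        M=cv2.moments((w*1e3).astype(np.float32))
        print('blob px',ce[i],st[i],'rect mm',np.array(r),np.array(wh),round(a,2),'cent',np.array([M['m10'],M['m01']])/M['m00'])
def white(c,t=165):
    im=c['img'].astype(int);return (im.min(2)>t)&(im.max(2)-im.min(2)<40)
E
python3 - <<'E'
from h import *
s,c=look('w2',['knob_mid','cutter_knife_mid','cutter_board_mark','knob_board_mark','blank_board'])
np.save('w2.npy',c['img'])
print('white');blobs(c,s,white(c),.006,100)
for t,z in (('knob_mid',.033),('knob_mid',.0195),('cutter_knife_mid',.02),('blank_board',.006)):
    r=eyes.masks_of(c,t)
    if r: print(t,r[0]['score']);blobs(c,s,r[0]['mask'],z)
E
```

```text
4.55 [0.551  0.1102 0.2272] [ 1.     -0.0022  0.0009] [  -4.8859   20.1237  -15.8496   98.064     6.1069   62.6072 -112.751 ] 0.09194208524684853
cutter_knife_mid [364.5 158. ] 0.91 [ 0.5614 -0.0284  0.013 ]
cutter_knife_mid [138.9 236.9] 0.59 [0.4514 0.2751 0.013 ]
cutter_board_mark [256.9 161.2] 0.65 [0.5564 0.1108 0.006 ]
knob_board_mark [366.2 143.8] 0.78 [ 0.5788 -0.0314  0.006 ]
blank_board [139.7 234.5] 0.96 [0.4493 0.2793 0.    ]
white
blob px [184.463   58.7899] [ 175    0   20  114 1471] rect mm [680.1438 198.0232] [124.3493  17.042 ] 0.9 cent [676.8856 197.6856]
blob px [372.3336 130.2076] [ 327   60  103  157 8165] rect mm [578.1654 -48.5703] [118.6532 198.3112] 87.62 cent [587.1483 -36.9056]
blob px [483.9548  89.4034] [ 465   64   45   58 1304] rect mm [ 640.4142 -174.0151] [65.3451 46.3076] 2.45 cent [ 644.5238 -168.3118]
blob px [254.0344 103.2766] [ 218   71   72   69 4533] rect mm [626.4382 114.0383] [81.1327 87.6516] 1.6 cent [628.2149 114.2466]
blob px [505.6727 110.7182] [497 106  15  10 110] rect mm [ 619.0997 -198.497 ] [17.9514 10.8   ] 89.44 cent [ 618.7792 -
[... 549 characters left out ...]
.2393] [372 372  13  12 117] rect mm [199.2446 -85.362 ] [22.2303 19.9043] 0.58 cent [199.7    -86.6517]
knob_mid 0.73
blob px [260.4341 150.118 ] [ 242  131   37   38 1025] rect mm [574.9234 106.8242] [44.0517 44.931 ] 89.89 cent [574.1863 106.361 ]
knob_mid 0.73
blob px [260.4341 150.118 ] [ 242  131   37   38 1025] rect mm [573.162  106.7056] [45.7381 46.6508] 89.89 cent [572.3965 106.2249]
cutter_knife_mid 0.76
blob px [365.9885 150.0795] [ 351   77   30  137 2427] rect mm [573.4631 -26.6173] [ 26.412  169.8901] 89.98 cent [566.1683 -26.6661]
blank_board 0.97
blob px [131.2526 215.7046] [  95  197   76   52 2126] rect mm [469.9711 280.3432] [69.5688 99.7681] 6.86 cent [479.535  285.5381]
```

View pics/w2.png

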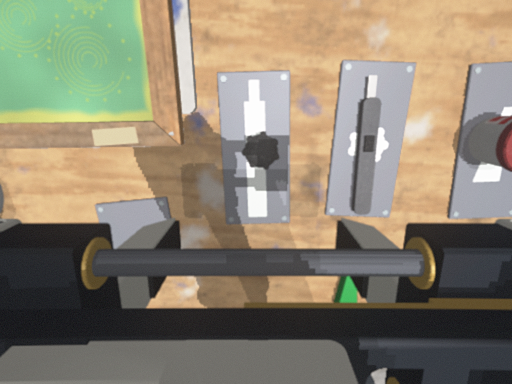

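The knob is at (260,150), which is world (0.573, 0.1065), and the blank board's centre is near (0.45, 0.28). I'll grasp the knob and lift it.

move_arm --pt "2.2 0.4 6 0 0 0 0" --pt "2.2 0.4 12 0 0 0 0" --pt "2.2 0.4 17 0 0 0 0" --pt "2.2 0.4 20 0 0 0 0" --pt "2.2 0.4 21.6 0 0 0 0" --pt "2.2 0.4 21.6 0 0 0 0" --pt "2.2 0.4 21.6 0 0 0 255" --pt "2.2 0.4 21.6 0 0 0 255" --pt "2.2 0.4 21.6 0 0 0 255" --pt "2.2 0.4 21.6 0 0 0 255" --pt "2.2 0.4 21.6 0 0 0 255" --pt "2.2 0.4 21.6 0 0 0 255" --pt "2.2 0.4 21.6 0 0 0 255" --pt "2.2 0.4 19 0 0 0 255" --pt "2.2 0.4 14 0 0 0 255" --pt "2.2 0.4 9 0 0 0 255" --pt "2.2 0.4 9 0 0 0 255" --squeeze 20

```text
time: 7.18
ee_pos: [0.5751, 0.1082, 0.1407]
eef_rot: [[1.0, -0.0, 0.007], [-0.0, -1.0, 0.002], [0.007, -0.002, -1.0]]
force: [0.1, -0.5, -0.9]
width: 0.0461
grasp_force: 20.0
```

move_arm --pt "-11.8 -17.2 0 0 0 0 255" --pt "-11.8 -17.2 0 0 0 0 255" --pt "-11.8 -17.2 0 0 0 0 255" --pt "-11.8 -17.2 0 0 0 0 255" --pt "-11.8 -17.2 4 0 0 0 255" --pt "-11.8 -17.2 9 0 0 0 255" --pt "-11.8 -17.2 11.5 0 0 0 255" --pt "-11.8 -17.2 12.5 0 0 0 255" --pt "-11.8 -17.2 12.6 0 0 0 255" --pt "-11.8 -17.2 12.6 0 0 0 255" --pt "-11.8 -17.2 12.6 0 0 0 0" --pt "-11.8 -17.2 12.6 0 0 0 0" --pt "-11.8 -17.2 12.6 0 0 0 0" --pt "-11.8 -17.2 10 0 0 0 0" --pt "-11.8 -17.2 5 0 0 0 0" --pt "-11.8 -17.2 -1 0 0 0 0" --pt "-2.5 5.0 -9 0 0 0 0" --pt "-2.5 5.0 -9 0 0 0 0" --pt "-2.5 5.0 -9 0 0 0 0" --pt "-2.5 5.0 -9 0 0 0 0"

```text
time: 9.68
ee_pos: [0.5466, 0.0587, 0.2265]
eef_rot: [[1.0, -0.0, 0.001], [-0.0, -1.0, 0.0], [0.001, -0.0, -1.0]]
force: [1.1, 0.8, 0.5]
width: 0.0918
grasp_force: 0.0
```

move_arm --pt "0 0 0 0 0 0 0" --pt "0 0 0 0 0 0 0"

```text
time: 9.93
ee_pos: [0.5459, 0.0608, 0.2254]
eef_rot: [[1.0, -0.001, -0.0], [-0.001, -1.0, 0.0], [-0.0, -0.0, -1.0]]
force: [-0.3, 0.3, 0.1]
width: 0.0917
grasp_force: 0.0
```

```bash
python3 - <<'E'
from h import *
s,c=look('w3',['knob_mid','cutter_knife_mid','cutter_board_mark','knob_board_mark','wedge_board_mark'])
np.save('w3.npy',c['img'])
im=c['img'];print(im[150,:,:].min(1)[200:300:3])
print('white');blobs(c,s,white(c,200),.006,100)
for t,z in (('cutter_knife_mid',.02),('cutter_knife_mid',.013)):
    r=eyes.masks_of(c,t)
    if r: print(t,r[0]['score']);blobs(c,s,r[0]['mask'],z)
E
```

```text
9.925 [0.5459 0.0608 0.2254] [ 1.     -0.0006 -0.0003] [  -0.7318   18.9611  -14.6398   99.9352    5.3157   61.7884 -107.1651] 0.09171103971266174
knob_mid [ 95.7 235.3] 0.77 [0.4521 0.28   0.0195]
cutter_knife_mid [323.9 153.8] 0.82 [ 0.5621 -0.0245  0.013 ]
cutter_board_mark [217.7 156.7] 0.79 [0.5573 0.113  0.006 ]
knob_board_mark [329.1 138.9] 0.9 [ 0.5803 -0.0316  0.006 ]
wedge_board_mark [455.9 148.9] 0.89 [ 0.567  -0.1956  0.006 ]
wedge_board_mark [329.6 140.9] 0.75 [ 0.5777 -0.0324  0.006 ]
[114 115 113 193 199 201 203 201 203 173 120 119 121 129 117 120 118 112
 119  91  90  85  89  88  85  82  85  90  96 105 140 133 173 185]
white
blob px [141.1541  56.5277] [ 130    0   24  109 1389] rect mm [677.0907 199.8739] [117.408   17.3652] 0.93 cent [673.8528 199.6119]
blob px [331.9617  80.9091] [327  70  11  23 209] rect mm [650.0561 -30.3605] [25.2583 11.0602] 0.45 cent [650.1337 -30.335 ]
blob px [216.0487 117.8387] [ 204   74   24   93 1457] rect mm [601.5402 113.5585] [113.7487  27.6206] 1.4 cent [601.9172 113.1798]
blob px [378.4347 125.0091] [367 114  24  22 329] rect mm [597.1098 -93.0079] [21.1683 30.9664] 17.27 cent [597.3794 -92.8191]
blob px [342.5629 140.1667] [337 123  15  36 318] rect mm [577.8209 -51.4038] [17.3432 44.7178] 89.83 cent [578.3081 -49.0704]
blob px [314.2308 139.958 ] [310 128   8  25 143] rect mm [578.7772 -12.0929] [ 8.9745 30.6933] 88.69 cent [578.6779 -12.4795]
blob px [450.7943 170.3876] [436 160  29  19 418] rect mm [ 540.4628 -193.8416] [35.0058 24.1017] 89.92 cent [ 538.6464 -194.0925]
cutter_knife_mid 0.71
blob px [327.824  144.2546] [ 316   70   26  141 2529] rect mm [574.5129 -27.2759] [172.8057  26.5698] 1.08 cent [568.4505 -27.044 ]
cutter_knife_mid 0.71
blob px [327.824  144.2546] [ 316   70   26  141 2529] rect mm [573.7137 -28.966 ] [176.1306  27.081 ] 1.08 cent [567.5347 -28.7296]
```

View pics/w3.png

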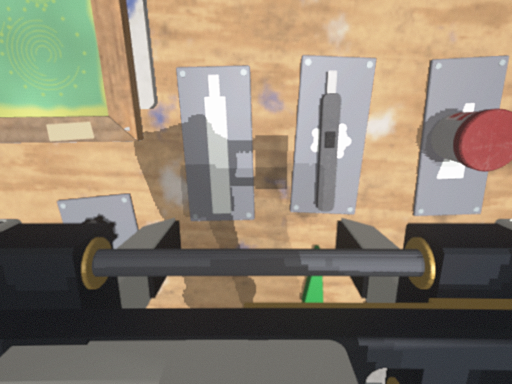

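The knob is parked at about (0.452, 0.280) and the cutter silhouette is now uncovered at (217,150). I'll write a contour fit for the precise poses.

```bash
cat >> h.py <<'E'
from scipy.optimize import differential_evolution
def w2px(c,s,P):
    T=np.linalg.inv(wfc(c,s));q=P@T[:3,:3].T+T[:3,3];q=q*[1,-1,-1]
    return cv2.projectPoints(q.reshape(-1,1,3),np.zeros(3),np.zeros(3),np.array(c['K']),np.array([c['k1'],0,0,0],float))[0].reshape(-1,2)
def circ(r,n=60): a=np.linspace(0,2*np.pi,n,endpoint=False);return np.c_[r*np.cos(a),r*np.sin(a)]
t15=np.tan(np.radians(15))
def wed(o):  # board axes (thin end +x); o=offset out
    k=o/np.cos(np.radians(15)); f=lambda x:10.3-x*t15+k
    return np.array([[-35-o,-10.3-o],[55+o,-10.3-o],[55+o,f(55+o)],[-35-o,f(-35-o)]])
MOD=dict(cs=np.array([[-76.5,-12.5],[76.5,-12.5],[76.5,-6],[101.5,-6],[101.5,6],[76.5,6],[76.5,12.5],[-76.5,12.5]]),
  ks=circ(25),js=circ(36),ws=wed(2.),cutter=np.array([[-75,-11],[75,-11],[75,11],[-75,11.]]),wedge=wed(0),knob=circ(22.5),jar=circ(33.5))
def fit(c,s,m,x,y,yaw=0,z=(.006,),sign=1,rng=(.012,.012,8),cap=25,im=None):
    g=cv2.GaussianBlur(c['img'],(3,3),0).astype(np.float32).mean(2)
    M=MOD[m]/1e3
    def pts(p):
        a=np.radians(p[2]);R=np.array([[np.cos(a),-np.sin(a)],[np.sin(a),np.cos(a)]])
        w=M@R.T+p[:2]
        if len(z)==1: q=w2px(c,s,np.c_[w,np.full(len(w),z[0])])
        else: q=cv2.convexHull(np.vstack([w2px(c,s,np.c_[w,np.full(len(w),k)]) for k in z]).astype(np.float32)).reshape(-1,2)
        if cv2.contourArea(q.astype(np.float32),True)<0:q=q[::-1]
        d=np.roll(q,-1,0)-q;L=np.hypot(*d.T);o=[];n=[]
        for i in range(len(q)):
            if L[i]<.3: continue
            k=max(1,int(L[i]/1.5));f=(np.arange(k)+.5)/k
            o.append(q[i]+f[:,None]*d[i]);n.append(np.repeat([[d[i,1],-d[i,0]]]/L[i],k,0))
        return np.vstack(o),np.vstack(n)
    def samp(q): return cv2.remap(g,q[None,:,0].astype(np.float32),q[None,:,1].astype(np.float32),cv2.INTER_LINEAR)[0]
    def cost(p):
        o,n=pts(p);d=samp(o-1.3*n)-samp(o+1.3*n)
        d=abs(d) if sign==0 else sign*d
        return -np.clip(d,-5,cap).mean()
    b=[(x-rng[0],x+rng[0]),(y-rng[1],y+rng[1]),(yaw-rng[2],yaw+rng[2]+1e-6)]
    r=differential_evolution(cost,b,seed=1,maxiter=80,popsize=12,tol=1e-5)
    o,n=pts(r.x)
    if im is not None:
        for u in o: cv2.circle(im,(int(u[0]*2+1),int(u[1]*2+1)),0,(255,0,0),-1)
    print(m,r.x,'score',-r.fun);return r.x
def big(c): return cv2.resize(c['img'],None,fx=2,fy=2,interpolation=cv2.INTER_CUBIC)
E
python3 - <<'E'
from h import *
s=get_state();c=eyes.capture('wrist')
im=big(c)
fit(c,s,'cs',.557,.112,im=im)
fit(c,s,'cutter',.563,-.026,z=(.006,.020),sign=-1,im=im)
fit(c,s,'ks',.580,-.032,0,rng=(.012,.012,.01),im=im)
cv2.imwrite('pics/f1.png',im[100:560,300:1024,::-1])
E
```

```text
cs [0.5573 0.1129 1.2695] score 24.995784759521484
cutter [ 0.5612 -0.0281  0.7484] score 24.091053009033203
ks [ 0.5786 -0.033   0.0017] score 13.724550247192383
```

View pics/f1.png

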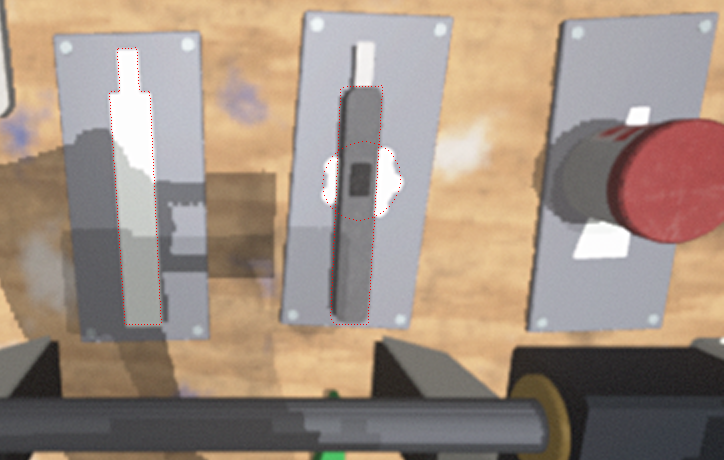

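The fits sit well on the edges. I'll grasp the cutter at its handle centre.

move_arm --pt "1.5 8.9 4 0 0 -0.013 0" --pt "1.5 8.9 8 0 0 -0.013 0" --pt "1.5 8.9 13 0 0 -0.013 0" --pt "1.5 8.9 18 0 0 -0.013 0" --pt "1.5 8.9 20.8 0 0 -0.013 0" --pt "1.5 8.9 21.7 0 0 -0.013 0" --pt "1.5 8.9 21.7 0 0 -0.013 0" --pt "1.5 8.9 21.7 0 0 -0.013 255" --pt "1.5 8.9 21.7 0 0 -0.013 255" --pt "1.5 8.9 21.7 0 0 -0.013 255" --pt "1.5 8.9 21.7 0 0 -0.013 255" --pt "1.5 8.9 21.7 0 0 -0.013 255" --pt "1.5 8.9 21.7 0 0 -0.013 255" --pt "1.5 8.9 21.7 0 0 -0.013 255" --pt "1.5 8.9 20 0 0 -0.013 255" --pt "1.5 8.9 16 0 0 -0.013 255" --pt "1.5 8.9 14 0 0 -0.013 255" --pt "1.5 8.9 14 0 0 -0.013 255" --pt "1.5 8.9 14 0 0 -0.013 255" --squeeze 25

```text
time: 12.75
ee_pos: [0.5608, -0.0286, 0.0854]
eef_rot: [[1.0, 0.013, -0.0], [0.013, -1.0, -0.0], [-0.0, 0.0, -1.0]]
force: [-1.1, 0.1, -0.4]
width: 0.0217
grasp_force: 25.0
```

move_arm --pt "-0.2 -14.15 0 0 0 -0.009 255" --pt "-0.2 -14.15 0 0 0 -0.009 255" --pt "-0.2 -14.15 0 0 0 -0.009 255" --pt "-0.2 -14.15 0 0 0 -0.009 255" --pt "-0.2 -14.15 3 0 0 -0.009 255" --pt "-0.2 -14.15 6 0 0 -0.009 255" --pt "-0.2 -14.15 7.3 0 0 -0.009 255" --pt "-0.2 -14.15 7.65 0 0 -0.009 255" --pt "-0.2 -14.15 7.65 0 0 -0.009 255" --pt "-0.2 -14.15 7.65 0 0 -0.009 255" --pt "-0.2 -14.15 7.65 0 0 -0.009 0" --pt "-0.2 -14.15 7.65 0 0 -0.009 0" --pt "-0.2 -14.15 7.65 0 0 -0.009 0" --pt "-0.2 -14.15 6 0 0 -0.009 0" --pt "-0.2 -14.15 1 0 0 -0.009 0" --pt "-0.2 -11.0 -5 0 0 0.013 0" --pt "-0.2 -7.0 -11 0 0 0.013 0" --pt "-0.2 -7.0 -14 0 0 0.013 0" --pt "-0.2 -7.0 -14 0 0 0.013 0" --pt "-0.2 -7.0 -14 0 0 0.013 0"

```text
time: 15.25
ee_pos: [0.5579, 0.0417, 0.2257]
eef_rot: [[1.0, 0.0, 0.0], [0.0, -1.0, 0.0], [0.0, -0.0, -1.0]]
force: [0.0, -0.1, -0.7]
width: 0.0917
grasp_force: 0.0
```

```bash
python3 - <<'E'
from h import *
MOD['board']=np.array([[-100,-45],[100,-45],[100,45],[-100,45.]])
MOD['ks2']=circ(24.5)
s,c=look('w4',['knob_mid','knob_board_mark','cutter_board_mark'])
im=big(c)
fit(c,s,'cutter',.558,.113,z=(.006,.020),sign=-1,im=im)
fit(c,s,'cs',.557,.113,im=im)
fit(c,s,'ks2',.580,-.032,0,rng=(.012,.012,.01),im=im)
m=white(c,190);blobs(c,s,m,.006,500)
r=eyes.masks_of(c,'knob_mid')
for q in r[:1]:blobs(c,s,q['mask'],.0195)
fit(c,s,'knob',.452,.28,0,z=(.006,.033),sign=-1,rng=(.012,.012,.01),im=im)
cv2.imwrite('pics/f2.png',im[80:560,100:824,::-1])
E
```

```text
15.25 [0.5579 0.0417 0.2257] [1.     0.0001 0.    ] [   0.0852   19.7211  -13.046    98.6545    4.9346   62.1795 -104.5204] 0.09168428055570235
knob_board_mark [313.2 150.7] 0.8 [ 0.5771 -0.0311  0.006 ]
knob_board_mark [202.3 165. ] 0.32 [0.5582 0.1146 0.006 ]
cutter_board_mark [201.4 164.7] 0.77 [0.5586 0.1158 0.006 ]
cutter [0.5568 0.1086 0.6898] score 22.706615447998047
cs [0.5568 0.114  0.5491] score 16.03585433959961
ks2 [ 0.5781 -0.033  -0.0008] score 23.48918914794922
blob px [125.7141  64.3727] [ 114    0   25  119 1532] rect mm [682.865  200.6691] [129.5239  18.1635] 0.97 cent [676.2004 200.1388]
blob px [313.6419 110.3493] [ 284   68   74  102 4521] rect mm [614.3657 -33.6712] [ 84.9647 123.8359] 87.08 cent [624.3993 -29.027 ]
knob [ 0.4574  0.268  -0.01  ] score 9.954143524169922
```

View pics/f2.png

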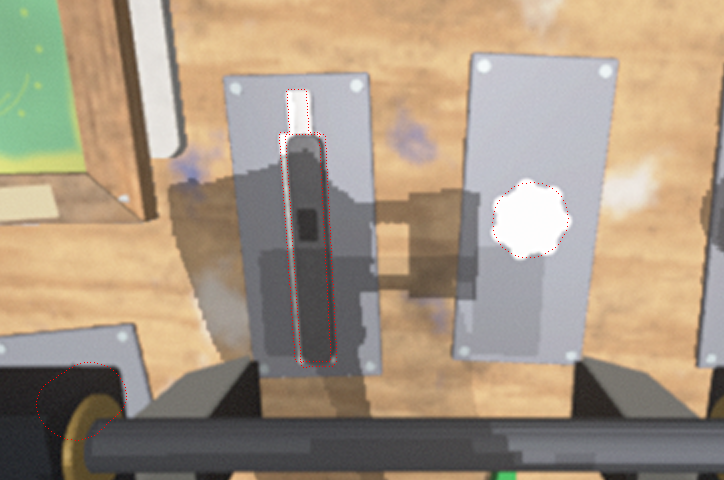

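The cutter looks about 4 mm too far towards -y: a white strip shows at (290,230) in the crop. I'll look again from straight above it.

move_arm --pt "-2 -7.1 0 0 0 0 0" --pt "-2 -7.1 0 0 0 0 0" --pt "-2 -7.1 0 0 0 0 0" --pt "-2 -7.1 0 0 0 0 0"

```text
time: 16.0
ee_pos: [0.5386, 0.111, 0.2253]
eef_rot: [[1.0, -0.002, -0.0], [-0.002, -1.0, -0.001], [-0.0, 0.001, -1.0]]
force: [0.6, -0.4, 1.2]
width: 0.0919
grasp_force: 0.0
```

```bash
python3 - <<'E'
from h import *
s,c=look('w5',['knob_mid','knob_board_mark','cutter_board_mark','cutter_knife_mid','blank_board'])
im=big(c);raw=im.copy()
fit(c,s,'cutter',.558,.111,z=(.006,.020),sign=-1,im=im)
fit(c,s,'cs',.557,.113,im=im)
cv2.imwrite('pics/f3.png',np.hstack([raw[120:560,400:640],im[120:560,400:640],raw[300:740,100:340]])[:,:,::-1])
r=eyes.masks_of(c,'knob_mid')
for q in r[:1]:blobs(c,s,q['mask'],.0195)
E
```

```text
16.0 [0.5386 0.111  0.2253] [ 1.     -0.0017 -0.0004] [  -6.12     19.0388  -14.5854   99.8468    5.3954   61.8309 -112.595 ] 0.09192415732675485
knob_mid [132.4 227.5] 0.72 [0.4564 0.2793 0.0195]
knob_board_mark [369.3 135.6] 0.75 [ 0.5769 -0.0329  0.006 ]
cutter_board_mark [255.5 151.5] 0.82 [0.5568 0.1133 0.006 ]
cutter_knife_mid [256.9 149.2] 0.97 [0.5607 0.1114 0.013 ]
blank_board [141.  227.5] 0.75 [0.4481 0.2762 0.    ]
cutter [0.5564 0.1088 0.4532] score 22.421794891357422
cs [0.5564 0.1145 1.0576] score 11.791436195373535
blob px [129.571  224.5313] [114 210  37  33 655] rect mm [462.0005 283.1512] [30.5525 54.0606] 35.65 cent [460.374  282.7455]
```

View pics/f3.png

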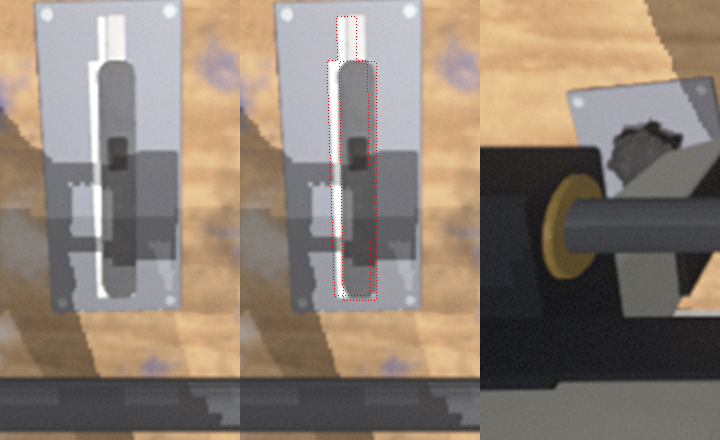

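move_arm --pt "1.85 0 6 0 0 -0.01 0" --pt "1.85 0 12 0 0 -0.01 0" --pt "1.85 0 17 0 0 -0.01 0" --pt "1.85 0 20.5 0 0 -0.01 0" --pt "1.85 0 21.7 0 0 -0.01 0" --pt "1.85 0 21.7 0 0 -0.01 0" --pt "1.85 0 21.7 0 0 -0.01 255" --pt "1.85 0 21.7 0 0 -0.01 255" --pt "1.85 0 21.7 0 0 -0.01 255" --pt "1.85 0 21.7 0 0 -0.01 255" --pt "1.85 0 21.7 0 0 -0.01 255" --pt "1.85 0 21.7 0 0 -0.01 255" --pt "1.85 0 21.7 0 0 -0.01 255" --pt "1.85 0 20.7 0 0 -0.02 255" --pt "1.85 0 20.7 0 0 -0.02 255" --pt "1.85 0 20.7 0 0 -0.02 255"

```text
time: 18.35
ee_pos: [0.5569, 0.1124, 0.0188]
eef_rot: [[1.0, 0.02, 0.0], [0.02, -1.0, 0.0], [0.0, -0.0, -1.0]]
force: [0.1, -0.8, -1.0]
width: 0.0217
grasp_force: 25.0
```

```bash
python3 - <<'E'
from h import *
s,c=look('w6',['cutter_board_mark','cutter_knife_mid'])
im=big(c)
# cutter lifted 10mm
fit(c,s,'cutter',.557,.111,1,z=(.016,.030),sign=-1,rng=(.012,.012,4),im=im)
fit(c,s,'cs',.557,.113,1.2,rng=(.012,.012,3),im=im)
cv2.imwrite('pics/f4.png',im[0:560,150:874,::-1])
E
```

```text
18.35 [0.5569 0.1124 0.0188] [0.9998 0.0196 0.0003] [  -8.1878   34.7468  -12.1143  108.8558   11.3297   37.5223 -116.0916] 0.021657266460973646
cutter_knife_mid [256.3 230.3] 0.7 [0.5563 0.113  0.013 ]
cutter [0.5662 0.1121 0.8177] score 11.400873184204102
cs [0.5592 0.1139 0.3025] score 8.079207420349121
```

View pics/f4.png

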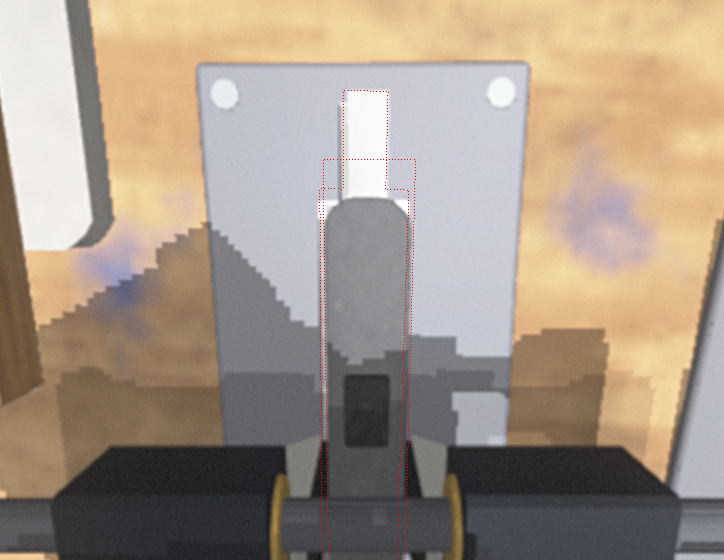

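move_arm --pt "-0.05 -0.1 0.5 0 0 0 255" --pt "-0.05 -0.1 0.95 0 0 0 255" --pt "-0.05 -0.1 0.97 0 0 0 255" --pt "-0.05 -0.1 0.97 0 0 0 255" --pt "-0.05 -0.1 0.97 0 0 0 255" --pt "-0.05 -0.1 0.97 0 0 0 255"

```text
time: 19.25
ee_pos: [0.5566, 0.1136, 0.0099]
eef_rot: [[1.0, 0.02, 0.001], [0.02, -1.0, -0.0], [0.001, 0.0, -1.0]]
force: [-3.8, -2.6, 17.4]
width: 0.0216
grasp_force: 25.0
```

move_arm --pt "0 0 0 0 0 0 160" --pt "0 0 0 0 0 0 160" --pt "0 0 0 0 0 0 160"

```text
time: 19.62
ee_pos: [0.5561, 0.1134, 0.0085]
eef_rot: [[1.0, 0.02, -0.001], [0.02, -1.0, -0.0], [-0.001, 0.0, -1.0]]
force: [-0.1, 0.8, -0.1]
width: 0.0339
grasp_force: 0.0
```

move_arm --pt "0 0 -2 0 0 0 120" --pt "-1 0 -6 0 0 0 0" --pt "-2 0 -12 0 0 0 0" --pt "-2 0 -18 0 0 0 0" --pt "-2 0 -21.7 0 0 0.019 0" --pt "-2 0 -21.7 0 0 0.019 0" --pt "-2 0 -21.7 0 0 0.019 0"

```text
time: 20.5
ee_pos: [0.5358, 0.1129, 0.2251]
eef_rot: [[1.0, 0.001, -0.001], [0.001, -1.0, -0.0], [-0.001, 0.0, -1.0]]
force: [0.2, 0.2, -0.6]
width: 0.0913
grasp_force: 0.0
```

```bash
python3 - <<'E'
from h import *
s,c=look('w7',['knob_mid','cutter_board_mark','cutter_knife_mid'])
im=big(c);raw=im.copy()
fit(c,s,'cutter',.558,.111,z=(.006,.020),sign=-1,im=im)
fit(c,s,'cs',.557,.113,im=im)
cv2.imwrite('pics/f5.png',np.hstack([raw[120:560,400:640],im[120:560,400:640],raw[300:740,100:340]])[:,:,::-1])
E
```

```text
20.5 [0.5358 0.1129 0.2251] [ 1.      0.0009 -0.001 ] [  -5.9571   18.8966  -15.078   100.1207    5.4921   61.7607 -112.8172] 0.09131564637500332
knob_mid [133.3 224.5] 0.93 [0.4574 0.2793 0.0195]
cutter_board_mark [260.3 148. ] 0.89 [0.5585 0.109  0.006 ]
cutter_knife_mid [256.6 150.1] 0.68 [0.5567 0.1138 0.013 ]
cutter [0.5563 0.1141 0.7702] score 21.62735939025879
cs [0.5569 0.1106 1.9846] score 13.348847389221191
```

View pics/f5.png

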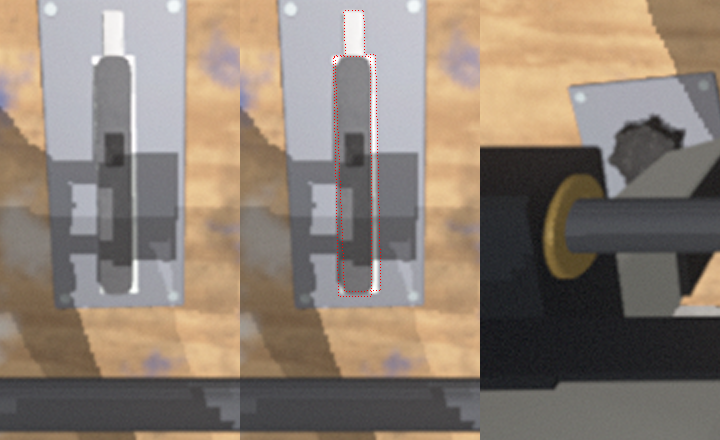

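The cutter now sits on its silhouette to within about 1 mm. Next is the knob, which I'll look at from above first.

move_arm --pt "-9.6 -16.7 2 0 0 0 0" --pt "-9.6 -16.7 2 0 0 0 0" --pt "-9.6 -16.7 2 0 0 0 0" --pt "-9.6 -16.7 2 0 0 0 0" --pt "-9.6 -16.7 2 0 0 0 0" --pt "-9.6 -16.7 2 0 0 0 0"

```text
time: 21.45
ee_pos: [0.4412, 0.2783, 0.2056]
eef_rot: [[1.0, -0.002, -0.0], [-0.002, -1.0, -0.001], [-0.0, 0.001, -1.0]]
force: [-0.1, -1.1, -0.3]
width: 0.0919
grasp_force: 0.0
```

```bash
python3 - <<'E'
from h import *
s,c=look('w8',['knob_mid','blank_board'])
r=eyes.masks_of(c,'knob_mid')
for q in r[:1]:
  for z in (.033,.0195): blobs(c,s,q['mask'],z)
fit(c,s,'knob',.456,.28,0,z=(.006,.033),sign=-1,rng=(.012,.012,.01))
E
```

```text
21.45 [0.4412 0.2783 0.2056] [ 1.     -0.0019 -0.0001] [ -22.6612   18.0615  -19.7174  104.7935    7.1034   58.3788 -135.3298] 0.09190394861777447
knob_mid [258.  160.6] 0.8 [0.4531 0.2773 0.0195]
blank_board [259.9 159.8] 0.96 [0.4508 0.2749 0.    ]
blob px [256.6554 159.7092] [ 237  140   39   40 1097] rect mm [456.8774 279.4135] [44.6898 44.3893] 42.76 cent [456.0759 278.9068]
blob px [256.6554 159.7092] [ 237  140   39   40 1097] rect mm [454.6562 279.4633] [46.5128 46.2   ] 42.76 cent [453.822  278.9359]
knob [0.4564 0.2782 0.002 ] score 20.31478500366211
```

move_arm --pt "1.5 0 6 0 0 0 0" --pt "1.5 0 12 0 0 0 0" --pt "1.5 0 17 0 0 0 0" --pt "1.5 0 19.3 0 0 0 0" --pt "1.5 0 19.3 0 0 0 0" --pt "1.5 0 19.3 0 0 0 255" --pt "1.5 0 19.3 0 0 0 255" --pt "1.5 0 19.3 0 0 0 255" --pt "1.5 0 19.3 0 0 0 255" --pt "1.5 0 19.3 0 0 0 255" --pt "1.5 0 19.3 0 0 0 255" --pt "1.5 0 17 0 0 0 255" --pt "1.5 0 12 0 0 0 255" --pt "1.5 0 7 0 0 0 255" --pt "1.5 0 7 0 0 0 255" --pt "1.5 0 7 0 0 0 255" --squeeze 20

```text
time: 23.65
ee_pos: [0.4549, 0.2796, 0.1354]
eef_rot: [[1.0, 0.001, -0.0], [0.001, -1.0, -0.001], [-0.0, 0.001, -1.0]]
force: [-0.4, -0.6, -1.6]
width: 0.046
grasp_force: 20.0
```

move_arm --pt "12.3 31.25 0 0 0 0 255" --pt "12.3 31.25 0 0 0 0 255" --pt "12.3 31.25 0 0 0 0 255" --pt "12.3 31.25 0 0 0 0 255" --pt "12.3 31.25 0 0 0 0 255" --pt "12.3 31.25 0 0 0 0 255" --pt "12.3 31.25 5 0 0 0 255" --pt "12.3 31.25 9 0 0 0 255" --pt "12.3 31.25 11.8 0 0 0 255" --pt "12.3 31.25 12.3 0 0 0 255" --pt "12.3 31.25 12.3 0 0 0 255" --pt "12.3 31.25 12.3 0 0 0 255" --pt "12.3 31.25 12.3 0 0 0 255"

```text
time: 25.28
ee_pos: [0.5782, -0.0324, 0.0126]
eef_rot: [[1.0, 0.001, -0.0], [0.001, -1.0, -0.0], [-0.0, 0.0, -1.0]]
force: [1.1, 0.1, -0.6]
width: 0.0464
grasp_force: 20.0
```

move_arm --pt "0 0 0 0 0 0 80" --pt "0 0 0 0 0 0 60" --pt "0 0 0 0 0 0 60" --pt "0 0 -3 0 0 0 0" --pt "0 0 -8 0 0 0 0" --pt "-2 0 -14 0 0 0 0" --pt "-2 7.5 -21 0 0 0 0" --pt "-2 7.5 -21 0 0 0 0" --pt "-2 7.5 -21 0 0 0 0" --pt "-2 7.5 -21 0 0 0 0"

```text
time: 26.52
ee_pos: [0.5581, -0.1066, 0.2223]
eef_rot: [[1.0, 0.001, -0.001], [0.001, -1.0, 0.001], [-0.001, -0.001, -1.0]]
force: [-0.1, 0.3, -0.1]
width: 0.0917
grasp_force: 0.0
```

```bash
python3 - <<'E'
from h import *
s,c=look('w9',['knob_mid','knob_board_mark','jar_mid','wedge_board_mark','wedge_mid','jar_board_mark'])
im=big(c)
fit(c,s,'knob',.578,-.033,0,z=(.006,.033),sign=-1,rng=(.012,.012,.01),im=im)
MOD['ks']=circ(25.5);fit(c,s,'ks',.578,-.033,0,rng=(.012,.012,.01),im=im)
fit(c,s,'jar',.58,-.19,0,z=(.056,.068),sign=0,rng=(.015,.015,.01),im=im)
fit(c,s,'ws',.57,-.19,0,cap=40,im=im)
cv2.imwrite('pics/f6.png',im[60:500,220:944,::-1])
E
```

```text
26.525 [ 0.5581 -0.1066  0.2223] [ 1.      0.0012 -0.0007] [ 16.274   20.8708 -14.578   97.5834   5.7739  62.3252 -90.0109] 0.09168136353182339
knob_mid [198.  153.1] 0.92 [ 0.5763 -0.0323  0.0195]
knob_board_mark [200.5 150.8] 0.88 [ 0.5774 -0.0329  0.006 ]
jar_mid [326.5 148.8] 0.63 [ 0.5842 -0.1883  0.037 ]
wedge_mid [462.9 157.1] 0.71 [ 0.5711 -0.3638  0.017 ]
wedge_mid [198.2 290.7] 0.62 [ 0.3778 -0.0217  0.017 ]
jar_board_mark [456.6 141.6] 0.72 [ 0.5892 -0.3599  0.006 ]
knob [ 0.5781 -0.0357  0.0076] score 15.745054244995117
ks [ 0.5789 -0.0354 -0.0091] score 5.733652591705322
jar [ 0.5839 -0.1894 -0.0059] score 22.931549072265625
ws [ 0.5662 -0.196   2.367 ] score 14.81789779663086
```

View pics/f6.png

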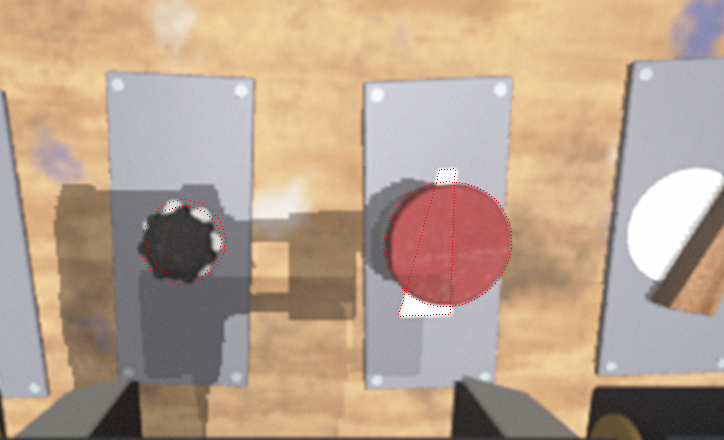

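The knob looks centred at (180,243) in the crop. The jar is at (0.584, -0.189), and I'll grasp it round the body next.

move_arm --pt "2.6 8.15 0 0 0 0 0" --pt "2.6 8.15 2 0 0 0 0" --pt "2.6 8.15 5 0 0 0 0" --pt "2.6 8.15 9 0 0 0 0" --pt "2.6 8.15 14 0 0 0 0" --pt "2.6 8.15 18 0 0 0 0" --pt "2.6 8.15 20.5 0 0 0 0" --pt "2.6 8.15 20.8 0 0 0 0" --pt "2.6 8.15 20.8 0 0 0 255" --pt "2.6 8.15 20.8 0 0 0 255" --pt "2.6 8.15 20.8 0 0 0 255" --pt "2.6 8.15 20.8 0 0 0 255" --pt "2.6 8.15 20.8 0 0 0 255" --pt "2.6 8.15 18 0 0 0 255" --pt "2.6 8.15 13 0 0 0 255" --pt "2.6 8.15 8 0 0 0 255" --pt "2.6 8.15 8 0 0 0 255" --pt "2.6 8.15 8 0 0 0 255" --squeeze 20

```text
time: 29.12
ee_pos: [0.5839, -0.1889, 0.1424]
eef_rot: [[1.0, 0.001, -0.001], [0.001, -1.0, -0.0], [-0.001, 0.0, -1.0]]
force: [-0.8, 0.0, -1.5]
width: 0.0654
grasp_force: 20.0
```

move_arm --pt "-13.2 -46.8 0 0 0 0 255" --pt "-13.2 -46.8 0 0 0 0 255" --pt "-13.2 -46.8 0 0 0 0 255" --pt "-13.2 -46.8 0 0 0 0 255" --pt "-13.2 -46.8 0 0 0 0 255" --pt "-13.2 -46.8 0 0 0 0 255" --pt "-13.2 -46.8 0 0 0 0 255" --pt "-13.2 -46.8 0 0 0 0 255" --pt "-13.2 -46.8 0 0 0 0 255" --pt "-13.2 -46.8 4 0 0 0 255" --pt "-13.2 -46.8 9 0 0 0 255" --pt "-13.2 -46.8 12.3 0 0 0 255" --pt "-13.2 -46.8 12.8 0 0 0 255" --pt "-13.2 -46.8 12.8 0 0 0 255" --pt "-13.2 -46.8 12.8 0 0 0 255" --pt "-13.2 -46.8 12.8 0 0 0 30" --pt "-13.2 -46.8 12.8 0 0 0 0" --pt "-13.2 -46.8 12.8 0 0 0 0"

```text
time: 31.38
ee_pos: [0.4523, 0.2791, 0.015]
eef_rot: [[1.0, 0.001, 0.0], [0.001, -1.0, 0.0], [0.0, -0.0, -1.0]]
force: [-0.2, 0.5, 0.4]
width: 0.0895
grasp_force: 0.0
```

move_arm --pt "0 0 -2 0 0 0 0" --pt "0 0 -7 0 0 0 0" --pt "0 0 -13 0 0 0 0" --pt "9.8 52.9 -21 0 0 0 0" --pt "9.8 52.9 -21 0 0 0 0" --pt "9.8 52.9 -21 0 0 0 0" --pt "9.8 52.9 -21 0 0 0 0" --pt "9.8 52.9 -21 0 0 0 0" --pt "9.8 52.9 -21 0 0 0 0" --pt "9.8 52.9 -21 0 0 0 0" --pt "9.8 52.9 -21 0 0 0 0" --pt "9.8 52.9 -21 0 0 0 0" --pt "9.8 52.9 -21 0 0 0 0" --pt "9.8 52.9 -21 0 0 0 0" --pt "9.8 52.9 -21 0 0 0 0" --pt "9.8 52.9 -21 0 0 0 0" --pt "9.8 52.9 -21 0 0 0 0"

```text
time: 33.5
ee_pos: [0.5506, -0.2493, 0.225]
eef_rot: [[1.0, 0.002, 0.0], [0.002, -1.0, -0.0], [0.0, 0.0, -1.0]]
force: [0.7, 0.1, -0.1]
width: 0.0921
grasp_force: 0.0
```

```bash
python3 - <<'E'
from h import *
s,c=look('w10',['wedge_board_mark','wedge_mid','jar_board_mark'])
im=big(c)
fit(c,s,'ws',.567,-.195,1,cap=40,im=im)
fit(c,s,'js',.585,-.355,0,rng=(.015,.015,.01),im=im)
for q in eyes.masks_of(c,'wedge_mid')[:1]: blobs(c,s,q['mask'],.020)
for y0 in (-30,150): fit(c,s,'wedge',.57,-.362,y0,z=(.006,.028),sign=0,rng=(.025,.025,40),im=im)
cv2.imwrite('pics/f7.png',im[60:500,220:944,::-1])
E
```

```text
33.5 [ 0.5506 -0.2493  0.225 ] [1.     0.0017 0.0001] [ 25.9114  23.594   -9.3595  92.6162   4.1509  64.124  -74.3971] 0.09209563589890801
wedge_board_mark [215.4 153.2] 0.72 [ 0.5666 -0.1945  0.006 ]
wedge_board_mark [348.8 151.8] 0.33 [ 0.5687 -0.3684  0.006 ]
wedge_mid [349.8 151.1] 0.89 [ 0.5711 -0.3661  0.017 ]
wedge_mid [ 86.1 144.1] 0.22 [ 0.579  -0.0354  0.017 ]
jar_board_mark [339.4 137.5] 0.85 [ 0.5871 -0.3547  0.006 ]
ws [ 0.566  -0.1962  2.5227] score 39.754451751708984
js [ 0.5866 -0.3564  0.0088] score 19.747575759887695
blob px [349.5226 148.8251] [ 327  108   44   73 1481] rect mm [ 580.4319 -362.5374] [34.734  92.1957] 78.18 cent [ 572.4437 -363.9417]
wedge [ 0.5702 -0.3629 -9.3409] score 24.984106063842773
wedge [  0.5882  -0.3672 184.1091] score 18.44963836669922
```

View pics/f7.png

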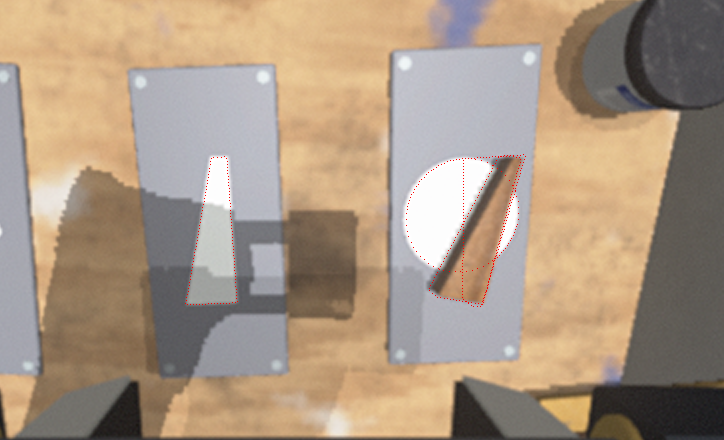

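The contours fit well: the wedge is at (0.570, -0.363) with yaw -9.3°, its silhouette at (0.566, -0.196) with yaw 2.5°, and the jar disc at (0.5866, -0.3564). I'll grasp the wedge across its bisector.

move_arm --pt "2.0 11.3 0 0 0 0.295 0" --pt "2.0 11.3 3 0 0 0.295 0" --pt "2.0 11.3 8 0 0 0.295 0" --pt "2.0 11.3 13 0 0 0.295 0" --pt "2.0 11.3 18 0 0 0.295 0" --pt "2.0 11.3 21 0 0 0.295 0" --pt "2.0 11.3 21.6 0 0 0.295 0" --pt "2.0 11.3 21.6 0 0 0.295 0" --pt "2.0 11.3 21.6 0 0 0.295 255" --pt "2.0 11.3 21.6 0 0 0.295 255" --pt "2.0 11.3 21.6 0 0 0.295 255" --pt "2.0 11.3 21.6 0 0 0.295 255" --pt "2.0 11.3 21.6 0 0 0.295 255" --pt "2.0 11.3 21.6 0 0 0.295 255" --pt "2.0 11.3 21.6 0 0 0.295 255" --pt "2.0 11.3 20 0 0 0.295 255" --pt "2.0 11.3 16 0 0 0.295 255" --pt "2.0 11.3 13 0 0 0.295 255" --pt "2.0 11.3 13 0 0 0.295 255" --pt "2.0 11.3 13 0 0 0.295 255" --squeeze 20

```text
time: 36.25
ee_pos: [0.5704, -0.3628, 0.095]
eef_rot: [[0.957, -0.29, -0.0], [-0.29, -0.957, 0.0], [-0.0, 0.0, -1.0]]
force: [0.2, 0.5, -1.1]
width: 0.0222
grasp_force: 19.8
```

```bash
python3 - <<'E'
from h import *
s,c=look('w11',['wedge_mid'])
im=big(c)
cv2.imwrite('pics/f8.png',im[160:700,150:874,::-1])
E
```

```text
36.25 [ 0.5704 -0.3628  0.095 ] [ 0.957  -0.2901 -0.0002] [ 30.3215  36.5248  -3.7719  90.0288   2.7939  53.5479 -81.2343] 0.022186735460485905
wedge_mid [262.  233.8] 0.75 [ 0.5357 -0.3569  0.017 ]
```

View pics/f8.png

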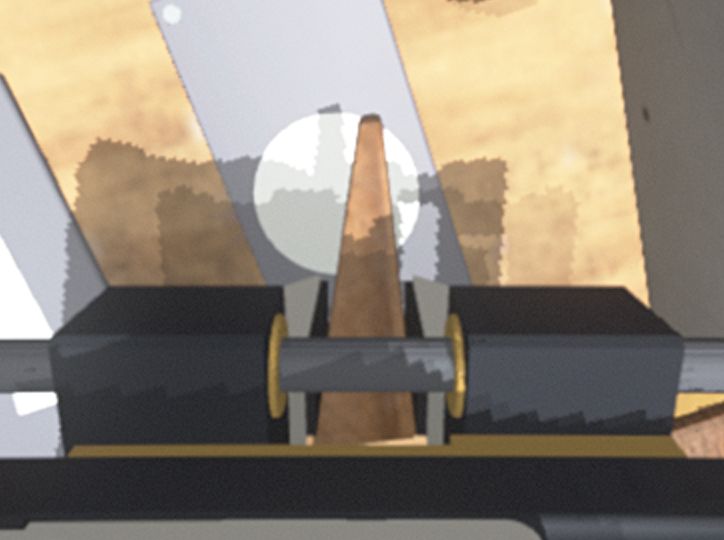

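The wedge is held straight, its tip at (371,118) and nearly on the grip's mid-plane. Now I'll place it.

move_arm --pt "-5.26 -15.83 -1 0 0 -0.215 255" --pt "-5.26 -15.83 -1 0 0 -0.215 255" --pt "-5.26 -15.83 -1 0 0 -0.215 255" --pt "-5.26 -15.83 -1 0 0 -0.215 255" --pt "-5.26 -15.83 3 0 0 -0.215 255" --pt "-5.26 -15.83 6 0 0 -0.215 255" --pt "-5.26 -15.83 8 0 0 -0.215 255" --pt "-5.26 -15.83 8.55 0 0 -0.215 255" --pt "-5.26 -15.83 8.55 0 0 -0.215 255" --pt "-5.26 -15.83 8.55 0 0 -0.215 255" --pt "-5.26 -15.83 8.55 0 0 -0.215 255"

```text
time: 37.72
ee_pos: [0.5661, -0.1967, 0.0091]
eef_rot: [[0.997, -0.08, -0.0], [-0.08, -0.997, -0.0], [-0.0, 0.0, -1.0]]
force: [0.8, -0.4, -0.1]
width: 0.0222
grasp_force: 19.8
```

move_arm --pt "0 0 0 0 0 0 160" --pt "0 0 0 0 0 0 140" --pt "0 0 0 0 0 0 120" --pt "0 0 -3 0 0 0 80" --pt "0 0 -8 0 0 0 0" --pt "-2 0 -14 0 0 -0.08 0" --pt "-2 0 -20 0 0 -0.08 0" --pt "-2 0 -21.5 0 0 -0.08 0" --pt "-2 0 -21.5 0 0 -0.08 0" --pt "-2 0 -21.5 0 0 -0.08 0"

```text
time: 38.98
ee_pos: [0.5453, -0.1943, 0.2224]
eef_rot: [[1.0, 0.001, -0.003], [0.001, -1.0, 0.001], [-0.003, -0.001, -1.0]]
force: [-0.1, 0.1, -0.1]
width: 0.0917
grasp_force: 0.0
```

```bash
python3 - <<'E'
from h import *
s,c=look('w12',['wedge_board_mark','wedge_mid','jar_board_mark','knob_mid','knob_board_mark'])
im=big(c);raw=im.copy()
fit(c,s,'ws',.566,-.196,2.5,rng=(.004,.004,3),im=im)
fit(c,s,'js',.5866,-.356,0,rng=(.015,.015,.01),im=im)
fit(c,s,'wedge',.566,-.196,2.5,z=(.006,.028),sign=-1,rng=(.012,.012,8),im=im)
fit(c,s,'wedge',.566,-.196,2.5,z=(.006,.028),sign=0,rng=(.012,.012,8))
fit(c,s,'knob',.578,-.033,0,z=(.006,.033),sign=-1,rng=(.012,.012,.01),im=im)
cv2.imwrite('pics/f9.png',np.hstack([raw[120:560,300:600],im[120:560,300:600]])[:,:,::-1])
E
```

```text
38.975 [ 0.5453 -0.1943  0.2224] [ 1.      0.0008 -0.003 ] [ 21.6824  21.5236 -10.0421  96.2542   4.1205  62.7604 -79.5242] 0.09168513810455904
wedge_board_mark [256.7 146. ] 0.96 [ 0.5704 -0.1933  0.006 ]
wedge_mid [132.4 138. ] 0.72 [ 0.5812 -0.0395  0.017 ]
jar_board_mark [383.9 133.2] 0.94 [ 0.5866 -0.3547  0.006 ]
knob_mid [125.1 140.5] 0.6 [ 0.5784 -0.0313  0.0195]
knob_mid [384.1 132.1] 0.53 [ 0.589  -0.349   0.0195]
knob_board_mark [129.4 137.2] 0.79 [ 0.5812 -0.0312  0.006 ]
ws [ 0.5679 -0.1969  4.7287] score 4.919999599456787
js [ 0.5873 -0.3561 -0.0061] score 25.0
wedge [ 0.5611 -0.1958  2.9247] score 19.931419372558594
wedge [ 0.5659 -0.1961  2.9774] score 22.06849479675293
knob [ 0.5773 -0.031   0.0064] score 16.352123260498047
```

View pics/f9.png

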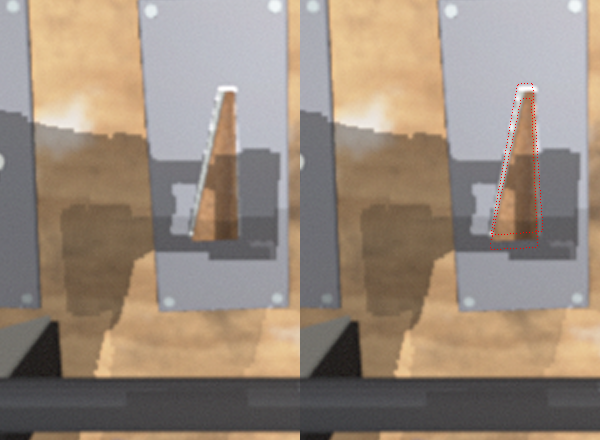

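The wedge sits on its silhouette with an even white rim. Next I'll fetch the jar.

move_arm --pt "-9.3 -47.4 0 0 0 0 0" --pt "-9.3 -47.4 0 0 0 0 0" --pt "-9.3 -47.4 0 0 0 0 0" --pt "-9.3 -47.4 0 0 0 0 0" --pt "-9.3 -47.4 0 0 0 0 0" --pt "-9.3 -47.4 0 0 0 0 0" --pt "-9.3 -47.4 0 0 0 0 0" --pt "-9.3 -47.4 0 0 0 0 0" --pt "-9.3 -47.4 0 0 0 0 0" --pt "-9.3 -47.4 0 0 0 0 0" --pt "-9.3 -47.4 0 0 0 0 0" --pt "-9.3 -47.4 0 0 0 0 0" --pt "-9.3 -47.4 0 0 0 0 0"

```text
time: 40.9
ee_pos: [0.4532, 0.2787, 0.2244]
eef_rot: [[1.0, -0.0, 0.0], [-0.0, -1.0, -0.0], [0.0, 0.0, -1.0]]
force: [-2.0, 0.2, 0.3]
width: 0.092
grasp_force: 0.0
```

```bash
python3 - <<'E'
from h import *
s,c=look('w13',['jar_mid'])
fit(c,s,'jar',.453,.279,0,z=(.056,.068),sign=0,rng=(.015,.015,.01))
E
```

```text
40.9 [0.4532 0.2787 0.2244] [ 1.     -0.0005  0.0002] [ -19.5869   18.3507  -22.8692  101.8019    8.0232   61.4405 -135.286 ] 0.0919654723758117
jar_mid [259.8 172.3] 0.83 [0.4506 0.2757 0.037 ]
jar [ 0.4512  0.2778 -0.0001] score 23.972373962402344
```

move_arm --pt "-0.1 0.05 5 0 0 0 0" --pt "-0.1 0.05 10 0 0 0 0" --pt "-0.1 0.05 15 0 0 0 0" --pt "-0.1 0.05 19 0 0 0 0" --pt "-0.1 0.05 20.9 0 0 0 0" --pt "-0.1 0.05 20.9 0 0 0 0" --pt "-0.1 0.05 20.9 0 0 0 255" --pt "-0.1 0.05 20.9 0 0 0 255" --pt "-0.1 0.05 20.9 0 0 0 255" --pt "-0.1 0.05 20.9 0 0 0 255" --pt "-0.1 0.05 20.9 0 0 0 255" --pt "-0.1 0.05 18 0 0 0 255" --pt "-0.1 0.05 13 0 0 0 255" --pt "-0.1 0.05 8 0 0 0 255" --pt "-0.1 0.05 8 0 0 0 255" --pt "-0.1 0.05 8 0 0 0 255" --squeeze 20

```text
time: 43.0
ee_pos: [0.4516, 0.2783, 0.1438]
eef_rot: [[1.0, 0.001, -0.0], [0.001, -1.0, -0.001], [-0.0, 0.001, -1.0]]
force: [0.2, 0.1, -1.1]
width: 0.0654
grasp_force: 20.0
```

move_arm --pt "13.5 63.45 -1 0 0 0 255" --pt "13.5 63.45 -1 0 0 0 255" --pt "13.5 63.45 -1 0 0 0 255" --pt "13.5 63.45 -1 0 0 0 255" --pt "13.5 63.45 -1 0 0 0 255" --pt "13.5 63.45 -1 0 0 0 255" --pt "13.5 63.45 -1 0 0 0 255" --pt "13.5 63.45 -1 0 0 0 255" --pt "13.5 63.45 -1 0 0 0 255" --pt "13.5 63.45 -1 0 0 0 255" --pt "13.5 63.45 -1 0 0 0 255" --pt "13.5 63.45 -1 0 0 0 255" --pt "13.5 63.45 -1 0 0 0 255" --pt "13.5 63.45 3 0 0 0 255" --pt "13.5 63.45 7 0 0 0 255" --pt "13.5 63.45 11 0 0 0 255" --pt "13.5 63.45 12.4 0 0 0 255" --pt "13.5 63.45 12.8 0 0 0 255" --pt "13.5 63.45 12.8 0 0 0 255" --pt "13.5 63.45 12.8 0 0 0 255"

```text
time: 45.5
ee_pos: [0.5883, -0.3561, 0.0179]
eef_rot: [[1.0, 0.001, 0.002], [0.001, -1.0, -0.001], [0.002, 0.001, -1.0]]
force: [0.3, 0.3, -1.4]
width: 0.0651
grasp_force: 20.0
```

```bash
python3 -c "
from h import *
s=get_state();print(s['ee_pos'],s['force'])"
```

```text
[ 0.5883 -0.3561  0.0179] [ 0.2642  0.2974 -1.4088]
```

move_arm --pt "0 0 0.05 0 0 0 255" --pt "0 0 0.05 0 0 0 255" --pt "0 0 0.05 0 0 0 255"

```text
time: 45.88
ee_pos: [0.5875, -0.3558, 0.0163]
eef_rot: [[1.0, 0.001, 0.0], [0.001, -1.0, -0.0], [0.0, 0.0, -1.0]]
force: [-0.8, 0.0, 2.0]
width: 0.0657
grasp_force: 20.0
```

move_arm --pt "0 0 0 0 0 0 40" --pt "0 0 0 0 0 0 20" --pt "0 0 0 0 0 0 0" --pt "0 0 0 0 0 0 0" --pt "0 0 -3 0 0 0 0" --pt "0 0 -8 0 0 0 0" --pt "0 0 -14 0 0 0 0" --pt "-3 -10 -20 0 0 0 0" --pt "-3 -26 -26 0 0 0 0" --pt "-3 -26 -31 0 0 0 0" --pt "-3 -26 -31 0 0 0 0" --pt "-3 -26 -31 0 0 0 0" --pt "-3 -26 -31 0 0 0 0" --pt "-3 -26 -31 0 0 0 0"

```text
time: 47.62
ee_pos: [0.5571, -0.096, 0.3258]
eef_rot: [[1.0, 0.001, 0.0], [0.001, -1.0, -0.001], [0.0, 0.001, -1.0]]
force: [-0.9, -0.9, 0.4]
width: 0.0919
grasp_force: 0.0
```

```bash
python3 - <<'E'
from h import *
s,c=look('w14',['wedge_mid','wedge_board_mark','jar_mid','jar_board_mark','knob_mid','knob_board_mark','cutter_knife_mid','cutter_board_mark'])
im=big(c)
fit(c,s,'jar',.587,-.356,0,z=(.056,.068),sign=0,rng=(.015,.015,.01))
fit(c,s,'js',.587,-.356,0,rng=(.01,.01,.01))
fit(c,s,'cutter',.557,.113,z=(.006,.020),sign=-1)
fit(c,s,'knob',.578,-.033,0,z=(.006,.033),sign=-1,rng=(.012,.012,.01))
fit(c,s,'wedge',.566,-.196,2.5,z=(.006,.028),sign=0)
cv2.imwrite('pics/f10.png',im[60:500,180:980,::-1])
E
```

```text
47.625 [ 0.5571 -0.096   0.3258] [1.     0.0009 0.0001] [ 17.4864  16.8754 -17.5113  88.555    5.227   75.3614 -90.5875] 0.09193577817910538
wedge_mid [214.8 257.9] 0.75 [ 0.3728 -0.0204  0.017 ]
wedge_mid [320.  145.6] 0.6 [ 0.5726 -0.1967  0.017 ]
wedge_board_mark [316.9 148.3] 0.66 [ 0.5669 -0.1943  0.006 ]
jar_mid [427.5 138.8] 0.8 [ 0.585  -0.3546  0.037 ]
jar_board_mark [419.3 135.3] 0.9 [ 0.5878 -0.3586  0.006 ]
jar_board_mark [ 41.6 215.9] 0.26 [0.4487 0.278  0.006 ]
knob_mid [219.8 144.8] 0.8 [ 0.5741 -0.0363  0.0195]
knob_board_mark [216.8 140.3] 0.59 [ 0.5798 -0.0299  0.006 ]
knob_board_mark [426.6 137.8] 0.56 [ 0.5837 -0.3709  0.006 ]
cutter_knife_mid [126.9 153. ] 0.97 [0.5596 0.1156 0.013 ]
cutter_board_mark [131.6 153.9] 0.78 [0.5572 0.1112 0.006 ]
jar [ 0.5848 -0.3562  0.0038] score 24.710147857666016
js [ 0.5867 -0.3555 -0.01  ] score 14.025341987609863
cutter [0.5586 0.1134 1.3396] score 23.27425193786621
knob [ 0.577  -0.0329  0.0001] score 18.253957748413086
wedge [ 0.5657 -0.1966  2.8845] score 24.99545669555664
```

View pics/f10.png

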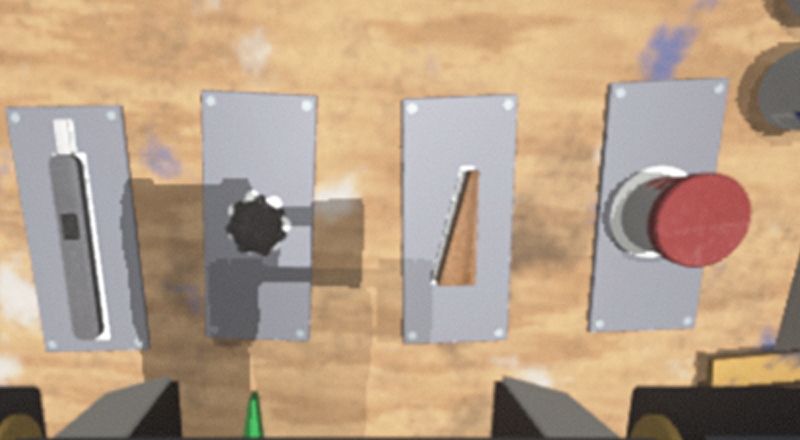

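All four things lie on their own silhouettes: cutter (75,245), knob (258,223), wedge (460,235) and jar (690,220) in the crop, each within about 2 mm by the fits. I'm handing in.

```bash
python3 -c "
from rig import ctrl
print(ctrl.finish_job())"
```

```text
the job is handed in; nothing more can be done
None
```

I sorted the wedge, cutter, knob and jar onto their own silhouettes, each within about 2 mm of centre by the last camera fits, and handed the job in at about 48 s of the 144 s allowed; no verdict came back.

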